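Steer the positioning laser onto the round part seat

ROBOT

A 6-joint arm with a two-finger parallel gripper is mounted at the origin on the work surface. World frame = base frame: x ahead of the robot, y to its left, z up, the work surface at z = 0. Lengths are in mm, angles in rad, forces in N, time in s.
With the tool pointing down it reaches from about 300 to 775 mm from the base axis. Payload 14.6 kg.
Tool frame: the origin (TCP) lies between the finger pads; the fingertips stand 25 mm ahead of it and the grasp point (between the pads) lies 6 mm ahead of it; z points along the fingers, y is the line along which they close (so a half turn about z gives the same grasp; the last joint's range is limited). The gripper opens to 94 mm and grips with 3 to 60 N. Pads are 16 mm wide; open, the fingers measure 119 mm over their backs; the gripper's body (75 mm by 177 mm) begins 78 mm behind the grasp point.
Start: joints at [-1.319, 0.3, 1.521, -0, 1.321, -0.067], TCP at [172.378, -522.279, 230.446] pointing down, gripper open.
Joint ranges: [-3.03, 3.03], [-0.79, 2.21], [0.23, 2.52], [-1.04, 4.18], [0, 3.07], [-2.55, 2.55]. Speed limits (rad/s): [2.22, 2.22, 2.57, 3.14, 3.14, 3.14].

INTERFACE

Orientations are given as [roll, pitch, yaw] about the fixed x, y, z axes, in that order (R = Rz(yaw) Ry(pitch) Rx(roll)).
In Python, from cell import manip gives the robot as it stands. The module is installed in compiled form; this text tells all that it offers.
- The arm moves only by the tool step_arm, never from a script. Its argument "series" is one flat list of numbers, 5 for each row, row after row: the shift along the world's x, y, z in mm, then the turn about the world's z in rad, then the closure, from 0 (fully open) to 1 (shut). In form: [dx, dy, dz, spin, jaw, dx, dy, dz, spin, jaw, ...]. A call has 1 to 20 rows; each row shifts and turns the commanded pose from where the row before left it; what a row does not reach is not made up. A row lasts 1/8 s, in which the tool goes at most 62.5 mm and 10.7 degrees, less where a joint would pass 70% of its speed; a pose out of reach is approached as far as the arm can. A call is refused whole if a number of a shift passes 62.5 or a number of a turn 0.188, either way. A call with a gripper value outside its range is refused whole. The fingers move at their own pace and stop on an object; "squeeze" is the grip in N (left out, the last holds). Time passes only in rows, so rows that do not move let the fingers close. It gives the time, the measured TCP pose, the force, the opening and the grip force at its end, in the units of the state.
- manip.read_state(): the state, without advancing time (a new reading comes with each control period).
- manip.camera(name): name is "scene" or "top" or "wrist"; returns (picture, depth): 400x640x3 uint8, blue, green, red; 400x640 float32, mm along the optical axis (not along the pixel's ray), 0 where there is no reading.
- manip.camera_info(name): a dict with "fovy" (degrees; the focal length in pixels is half the picture's height over the tangent of half this angle, whatever the lens; pixels are square), "cx", "cy" (the principal point, pixels), "eye" and "orientation" of the camera in the world. Camera axes: x right, y down, z forward; pixel columns grow to the right and rows downward; lengths in mm; the calibration is good to about 2 mm. A picture is of the moment at which its call begins: read the wrist's pose just before it. camera_info takes no time and is no camera call; for the wrist camera it gives the pose at the moment of the call.
- manip.sign_off(): hands the job in; it is judged then, once.
The state is a dict: "clock": time; "joints": joint angles; "qd": joint speeds; "effort": joint torques, N m; "eef_pos": TCP position; "eef_rot": TCP orientation; "wrist_force": force on the tool from outside, world axes, zero at the start; "moment": the same for the moment, N m; "finger_gap": finger opening in mm; "finger_force": force on a finger pad.
Only numpy, scipy, OpenCV 4.12 (cv2) and the standard library are available. Lean on these libraries where they do the work, as an engineer would, in place of code of your own. Each camera call takes 0.05 s, during which the arm holds its last target. There are 200 camera calls.

TASK

Aim the bench's laser spot at the round seat. First pull up the T-handled spring pin that brakes the mirror screws and turn it counter-clockwise until it rests in its notch and stays up by itself; then turn the two wing screws so that the red spot lies wholly inside the round outline on the plate; finally lift the pin, turn it back and let it down fully home so that the screws are braked with the spot still in the circle. Leave the other things on the bench where they are.

Things in the scene. Friction and masses are not known exactly. Their poses are not given: they have to be found in the camera images.
- unit: Fixed grey base 190 x 255 x 32 mm, origin on the table 5 mm to -y of its centre. In its frame (mm): screw_a at (65, 0), screw_b at (-65, 0), T-handled pin at (0, 95); a swing arm pivoted on screw_b's axis carries the upright mirror frame, 127 high, 80 to -y of the screws; black laser tube 58 high at (70, -115). Yaw within 0.2 rad: screw_b is nearer the robot, screw_a farther, the pin left (+y).
- screw_a_grip (a point): Black wing handle of a screw with a vertical axis: bar 70 mm long, 14 mm thick, 35 mm tall (z 85 to 120 mm over the table). The point is on the screw's axis, 108 mm above the table, and turns with the wing: its x axis runs along the wing, so pinch across its y axis. screw_a: the farther wing.
- screw_b_grip (a point): Black wing handle of a screw with a vertical axis: bar 70 mm long, 14 mm thick, 35 mm tall (z 85 to 120 mm over the table). The point is on the screw's axis, 108 mm above the table, and turns with the wing: its x axis runs along the wing, so pinch across its y axis. screw_b: the nearer wing.
- screw_a (a joint): Angle, rad, counter-clockwise from above positive, stops at -1.9 and 1.9; 0: wing along the unit's x axis. Each +1 rad swings mirror and spot 0.125 rad counter-clockwise about screw_b's axis, 400 mm from the spot: about 50 mm along the unit's +x. Pin up: 0.06 N m friction, stays as left. Pin home: a bar presses on its flange, braked (about 0.4 N m).
- screw_b (a joint): Angle of screw_b relative to the swing arm, same sign, stops, friction and brake. Each +1 rad draws the spot 50 mm nearer to screw_b's axis, straight towards it (about the unit's +y); each -1 rad 50 mm farther off.
- pin_grip (a point): T-handle of the spring pin: dark steel bar 70 mm long, 14 mm thick, 35 mm tall; pin home, it spans z 85 to 120 mm above the table. The point is on the pin's vertical axis, 108 mm above the table when home; it rises and turns with the handle. The bar runs along the point's y axis (the unit's y axis at turn 0), so pinch across its x axis.
- pin_lift (a joint): Lift of the pin, m: 0 home (brake on), at most 0.032. A spring pulls it down, 12 N at home, 17 N at the top. Its cross bar is held in a slot until lifted 0.018; lift it 0.023 or more to turn past a small tooth; in the rest notch it stands at 0.018 (0.005 more clears the tooth). Its brake bar stays below 75 mm.
- pin_turn (a joint): Turn of the T-handle, rad, counter-clockwise from above: 0 at home (the slot allows about 0.1 either way), rest notch at 1.2, stop at 1.27. Between them, let go, it stands on the ledge unnotched or, below about 0.2, drops home.
- plate: Grey projection plate fixed to the bench right of the unit (its -y side), 200 x 200 x 12 mm, origin at the centre of its underside. At both screws 0 the spot is within 10 mm of its centre.
- spot_center (a point): Centre of the red light spot, a disc 16 mm across, 15 mm above the table, drawn just above the plate's cards.
- card_round: White card 62 mm square, 1.5 mm thick, fixed on the plate, printed in black with a round outline (circle of 32 mm inner, 40 mm outer diameter) about its centre: the target. Origin at the centre of its underside. It may be in any of the plate's four quarters.
- card_square: Like it, with a square outline 37 mm wide: not the target.
- card_triangle: Like it, with a triangle: not the target.
- card_cross: Like it, with a diagonal cross: not the target.
- cap_unit: Loose black cap with white inlay, 60 mm across, 20 mm high, lying on the unit's base beside the pin; below the fingertips of a proper grasp. Origin under its centre.
- cap_mid: Black cap, 60 mm across, 20 mm high, on the table between the unit and the plate.
- cap_right: Black cap, 60 mm across, 20 mm high, on the table right of the plate.
- disc_stack: Stack of white discs, one piece, 60 mm across, 36 mm high.
- glue_bottle: White square bottle, 62 mm wide, 148 mm high with red collar and black ball top.
- strip: White flat strip 170 x 38 x 8 mm, on the table right of the plate.
- driver: Screwdriver lying on the table left of the unit (+y).
There are look-alikes about, which are no part of the job. Several things have the shape of the strip; the one meant has the colours described above.

How it is judged:
By the outcome, as a careful person would: the job done as asked, in the order asked, and still so for the second after the job is handed in, with the robot touching nothing.
It also fails if it takes over 72 s, if anything falls off the work surface, if the arm or the gripper's body presses on something with over 40 N, if the wrist force passes 120 N, or if a joint passes its speed limit or range.

## Working session

There is one attempt and no reset: what is moved stays moved. The work goes in short steps, Python scripts to look and compute and a tool call to move; the robot and the scene stay as the last step left them, time stands still between calls to the robot, and variables do not carry over. Pictures are saved under pics/ and viewed, at most 10 in all, crops included, and the job is handed in when it is done.

Besides the shell and the picture viewer there is one more tool, called after "Emit:" as name(argument=value, ...), one argument or row to a line, values as JSON. step_arm: Moves the arm, as the interface text tells. Its arguments: {"type":"object","properties":{"series":{"type":"array"},"squeeze":{"type":"number"}},"required":["series"]}

```bash
mkdir -p pics
cat > h.py <<'E'
import numpy as np,cv2
from cell import manip
from scipy.spatial.transform import Rotation as R
def rot(o):
    o=np.array(o,float)
    if o.shape==(3,3): return o
    return R.from_euler('xyz',o).as_matrix() if o.size==3 else R.from_quat(o).as_matrix()
def cam(n):
    i=manip.camera_info(n); p,d=manip.camera(n); return i,p,d
def ray(i,u,v):
    f=200/np.tan(np.radians(i['fovy'])/2)
    return rot(i['orientation'])@np.array([(u-i['cx'])/f,(v-i['cy'])/f,1.])
def atz(i,u,v,z):
    r=ray(i,u,v);e=np.array(i['eye']);return e+r*(z-e[2])/r[2]
def cloud(i,d):
    f=200/np.tan(np.radians(i['fovy'])/2)
    v,u=np.mgrid[:400,:640]
    c=np.stack([(u-i['cx'])/f*d,(v-i['cy'])/f*d,d],-1)
    return c@rot(i['orientation']).T+np.array(i['eye'])
E
python3 - <<'E'
from h import *
for n in("top","scene"):
    i,p,d=cam(n);print(n,i);cv2.imwrite(f'pics/{n}0.png',p);np.save(f'{n}d.npy',d)
print(manip.read_state())
E
```

```text
top {'fovy': 54.88921977374528, 'cx': 328.6158756815918, 'cy': 203.35707115409286, 'eye': array([ 352.56659642, -109.54789333, 1329.31685234]), 'orientation': array([-2.98798695,  0.02690453, -1.59248694])}
scene {'fovy': 50.27429311100805, 'cx': 322.5069665645478, 'cy': 203.5701396608707, 'eye': array([1307.6578147, -732.2965371, 1012.4506182]), 'orientation': array([-2.30249953, -0.01189129,  0.89837099])}
{'clock': 0.1, 'joints': array([-1.31859675e+00,  3.00393739e-01,  1.52148349e+00,  1.40595316e-05,
        1.32071545e+00, -6.66273772e-02]), 'qd': array([ 4.29661272e-04, -1.72257299e-03, -1.82421504e-03, -9.74865369e-04,
        4.93161795e-05,  4.27898005e-04]), 'effort': array([-6.56856116e-06, -5.32643294e+01, -3.53284836e+01,  7.09174946e-02,
        2.34395522e-02, -5.91219737e-05]), 'eef_pos': array([ 172.33517675, -522.09267019,  229.97003826]), 'eef_rot': array([-3.14059575e+00, -8.01686694e-05,  3.18823425e-01]), 'wrist_force': array([ 0.46270046, -0.68632939, -0.40424306]), 'moment': array([-0.03165218,  0.02662021, -0.01947134]), 'finger_force': 0.0, 'finger_gap': 94.39596570113223}
```

View pics/top0.png

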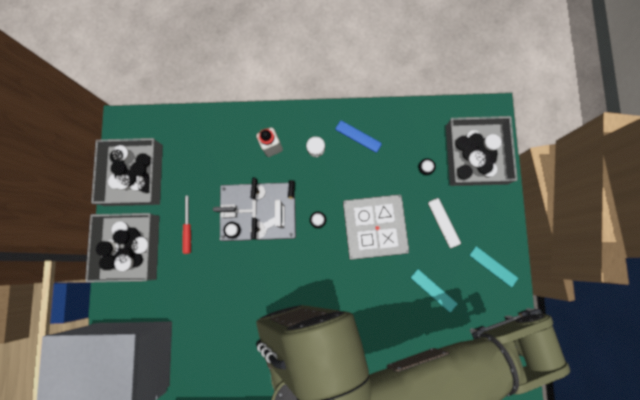

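View pics/scene0.png

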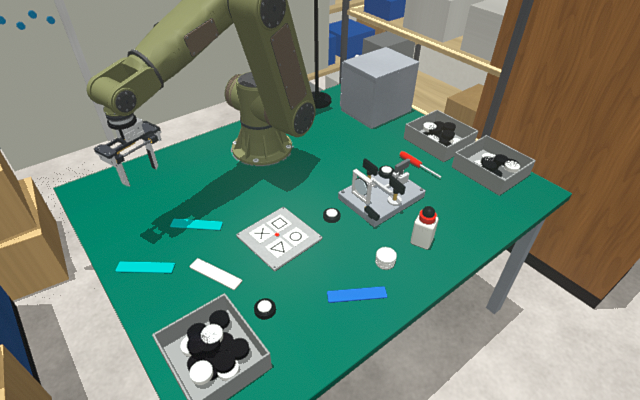

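The top view shows the unit at about (258,211), with the wings at (255,188) and (255,228), the pin at (226,210) and the plate at (377,227). The spot is at (377,228) and the round card at the plate's upper left (364,215). I'll enlarge that area.

Run:
```python
from h import *
p=cv2.imread('pics/top0.png');i=manip.camera_info('top');d=np.load('topd.npy')
c=cv2.resize(p[170:262,212:412],None,fx=4,fy=4,interpolation=cv2.INTER_CUBIC);cv2.imwrite('pics/c0.png',c)
C=cloud(i,d)
m=np.zeros((400,640),bool);m[165:262,205:312]=1
# base top z 32
b=m&(abs(C[...,2]-32)<6); pts=C[b][:,:2].astype(np.float32);print('base',b.sum(),cv2.minAreaRect(pts),C[b][:,2].mean())
h=m&(C[...,2]>95)
n,l,s,ce=cv2.connectedComponentsWithStats(h.astype(np.uint8))
for k in range(1,n):
    q=C[l==k]; print(s[k],ce[k].round(1),q.mean(0).round(1),q[:,2].max().round(), [np.round(x,1) for x in cv2.minAreaRect(q[:,:2].astype(np.float32))])
m2=np.zeros_like(m);m2[185:270,335:420]=1
b=m2&(abs(C[...,2]-13)<5);print('plate',b.sum(),cv2.minAreaRect(C[b][:,:2].astype(np.float32)),C[b][:,2].mean())
for n_ in('top','scene'):
    p=cv2.imread(f'pics/{n_}0.png').astype(int);j=manip.camera_info(n_)
    r=(p[...,2]-np.maximum(p[...,1],p[...,0])>60)
    mm=np.zeros((400,640),bool)
    if n_=='top':mm[195:260,345:410]=1
    else:mm[205:270,237:322]=1
    v,u=np.nonzero(r&mm);print(n_,len(u),u.mean(),v.mean(),atz(j,u.mean(),v.mean(),15))
```

```text
base 2603 ((534.109619140625, 167.5569305419922), (190.3461456298828, 256.1999816894531), 0.7865113019943237) 32.377482501848675
[232 169   1   1   1] [232. 169.] [ 352.6 -109.5 1329.3] 1329.0 [array([ 352.6, -109.5]), array([0., 0.]), np.float64(0.0)]
[270 168   1   1   1] [270. 168.] [ 352.6 -109.5 1329.3] 1329.0 [array([ 352.6, -109.5]), array([0., 0.]), np.float64(0.0)]
[248 170   1   1   1] [248. 170.] [ 352.6 -109.5 1329.3] 1329.0 [array([ 352.6, -109.5]), array([0., 0.]), np.float64(0.0)]
[304 172   1   1   1] [304. 172.] [ 352.6 -109.5 1329.3] 1329.0 [array([ 352.6, -109.5]), array([0., 0.]), np.float64(0.0)]
[250 177   7  23 128] [253.1 188.2] [595.1 159.1 126.1] 1329.0 [array([474.8,  46.1]), array([391.4,  58.6]), np.float64(43.3)]
[257 176   1   1   1] [257. 176.] [ 352.6 -109.5 1329.3] 1329.0 [array([ 352.6, -109.5]), array([0., 0.]), np.float64(0.0)]
[236 188   1   1   1] [236. 188.] [ 352.6 -109.5 1329.3] 1329.0 [array([ 352.6, -109.5]), array([0., 0.]), np.float64(0.0)]
[245 189   1   1   1] [245. 189.] [ 352.6 -109.5 1329.3] 1329.0 [array([ 352.6, -109.5]), array([0.
[... 3555 characters left out ...]
1329.0 [array([ 352.6, -109.5]), array([0., 0.]), np.float64(0.0)]
[240 254   1   1   1] [240. 254.] [ 352.6 -109.5 1329.3] 1329.0 [array([ 352.6, -109.5]), array([0., 0.]), np.float64(0.0)]
[286 255   1   1   1] [286. 255.] [ 352.6 -109.5 1329.3] 1329.0 [array([ 352.6, -109.5]), array([0., 0.]), np.float64(0.0)]
[230 258   1   1   1] [230. 258.] [ 352.6 -109.5 1329.3] 1329.0 [array([ 352.6, -109.5]), array([0., 0.]), np.float64(0.0)]
plate 3163 ((472.07586669921875, -237.03343200683594), (277.4872741699219, 271.27227783203125), 88.78019714355469) 13.228462409977618
top 10 376.8 227.5 [ 469.30905518 -241.11219812   15.        ]
scene 12 276.5 234.0 [ 470.14492805 -240.79439902   15.        ]
```

View pics/c0.png

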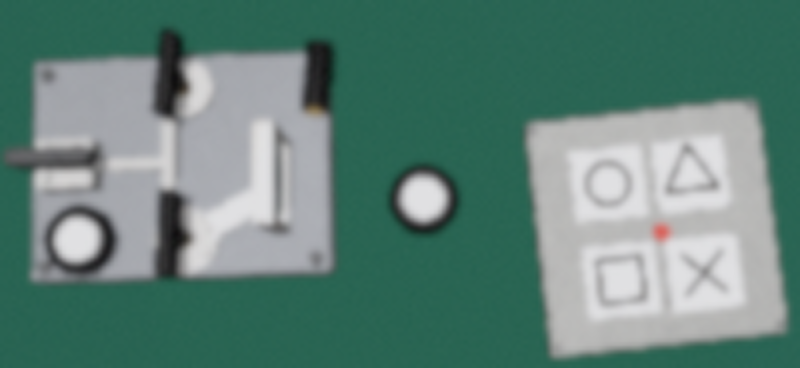

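The round outline is at crop (608,184), on the plate's far side nearest the unit, and the spot is at crop (661,232). I'll refine these positions and work out the screw turns.

```bash
python3 - <<'E'
from h import *
p=cv2.imread('pics/top0.png');i=manip.camera_info('top');d=np.load('topd.npy');C=cloud(i,d)
ok=(d>0)
for nm,(u0,u1,v0,v1) in dict(a=(244,263,170,202),b=(244,263,212,244),pin=(208,242,203,214)).items():
    m=np.zeros(d.shape,bool);m[v0:v1,u0:u1]=1;q=C[m&ok&(C[...,2]>100)&(C[...,2]<135)][:,:2].astype(np.float32)
    _,_,vt=np.linalg.svd(q-q.mean(0),full_matrices=False)
    print(nm,cv2.minAreaRect(q)[0],np.arctan(vt[0,1]/vt[0,0]))
# circles
for n,(u0,u1,v0,v1) in dict(top=(355,374,206,226),scene=(284,306,228,246)).items():
    j=manip.camera_info(n);g=cv2.imread(f'pics/{n}0.png',0)[v0:v1,u0:u1].astype(float)
    w=np.clip(190-g,0,None)
    # keep dark within box: radial check
    v,u=np.nonzero(w>25); print(n,len(u))
    e=cv2.fitEllipse(np.stack([u+u0,v+v0],1).astype(np.float32));t=atz(j,*e[0],13.5);print(e,t.round(1))
b=np.array([469.,161.7]);s=np.array([469.7,-241.])
print(manip.camera_info('wrist'))
E
python3 - <<'E'
import cv2
p=cv2.imread('pics/scene0.png')[200:275,230:330]
cv2.imwrite('pics/c1.png',cv2.resize(p,None,fx=6,fy=6,interpolation=cv2.INTER_CUBIC))
E
```

```text
a (598.9091186523438, 163.14434814453125) -0.1010096
b (468.6009521484375, 161.83734130859375) -0.06601305
pin (531.830322265625, 256.164306640625) 1.5677379
top 0Traceback (most recent call last):
  File "<stdin>", line 14, in <module>
cv2.error: OpenCV(4.12.0) /io/opencv/modules/imgproc/src/shapedescr.cpp:361: error: (-201:Incorrect size of input array) There should be at least 5 points to fit the ellipse in function 'fitEllipseNoDirect'
```

View pics/c1.png

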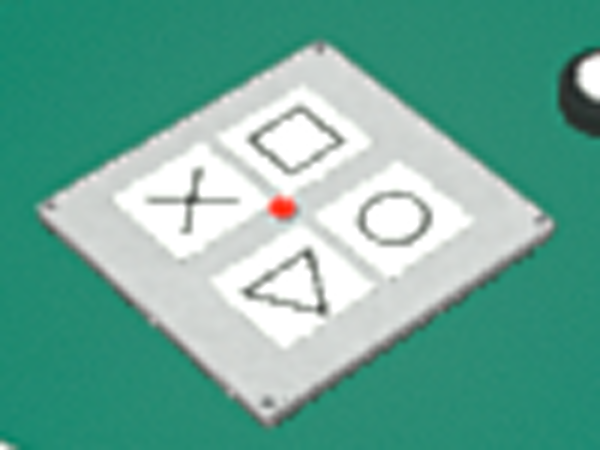

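The scene crop puts the circle's centre at scene pixel (295.2,235.9) and the spot at (276.5,234).

Run:
```python
from h import *
a=atz(manip.camera_info('top'),363.6,215.6,13.5);c=atz(manip.camera_info('scene'),295.2,235.9,13.5);print(a,c)
t=(a+c)[:2]/2;b=np.array([468.9,161.8]);s=np.array([469.7,-241.])
f=lambda p:(np.hypot(*(p-b)),np.arctan2(*(p-b)[::-1]))
rs,rt=f(s),f(t);print(t,rs,rt,'da',(rt[1]-rs[1])/.125,'db',(rs[0]-rt[0])/50)
```

```text
[ 511.45080314 -197.7606756    13.5       ] [ 512.99669097 -197.19537931   13.5       ]
[ 512.22374706 -197.47802745] (np.float64(402.80079443814407), np.float64(-1.5688102320875634)) (np.float64(361.8807097232862), np.float64(-1.4507901796918705)) da 0.9441604191655433 db 0.8184016942971573
```

Emit:
step_arm(
  series=[0, 0, 20, 0, 0.3, 50, 55, 0, 0.15, 0.3, 50, 55, 0, 0.15, 0.3, 50, 55, 0, 0.15, 0.3, 40, 55, 0, 0.15, 0.3, 40, 55, 0, 0.15, 0.3, 30, 55, 0, 0.15, 0.3, 20, 60, 0, 0.15, 0.3, 20, 60, 0, 0.1, 0.3, 20, 60, 0, 0.1, 0.3, 20, 60, 0, 0, 0.3, 10, 60, 0, 0, 0.3, 10, 60, 0, 0, 0.3, 0, 60, 0, 0, 0.3, 0, 33.8, 0, 0, 0.3, 0, 0, 0, 0, 0.3, 0, 0, 0, 0, 0.3],
  squeeze=40,
)

```text
clock: 2.22
eef_pos: [501.0, 222.7, 250.2]
eef_rot: [-3.141, 0.0, 1.569]
wrist_force: [-0.1, -0.5, -0.4]
finger_gap: 65.8
finger_force: 0.0
```

Emit:
step_arm(
  series=[15.6, 17, 0, 0, 0.3, 15.7, 17, 0, 0, 0.3, 0, 0, 0, 0, 0.3, 0, 0, -40, 0, 0.3, 0, 0, -40, 0, 0.3, 0, 0, -30, 0, 0.3, 0, 0, -15, 0, 0.3, 0, 0, -11, 0, 0.3, 0, 0, 0, 0, 0.3],
)

```text
clock: 3.35
eef_pos: [532.3, 257.1, 114.6]
eef_rot: [-3.142, 0.0, 1.569]
wrist_force: [-0.7, -0.0, 0.0]
finger_gap: 65.8
finger_force: 0.0
```

Emit:
step_arm(
  series=[0, 0, 0, 0, 1, 0, 0, 0, 0, 1, 0, 0, 0, 0, 1, 0, 0, 0, 0, 1, 0, 0, 0, 0, 1, 0, 0, 0, 0, 1],
  squeeze=50,
)

```text
clock: 4.1
eef_pos: [532.6, 257.4, 114.5]
eef_rot: [3.141, -0.0, 1.569]
wrist_force: [2.6, -0.2, -1.0]
finger_gap: 13.7
finger_force: 50.0
```

Emit:
step_arm(
  series=[0, 0, 7, 0, 1, 0, 0, 7, 0, 1, 0, 0, 7, 0, 1, 0, 0, 6.5, 0, 1, 0, 0, 0, 0, 1, 0, 0, 0, 0, 1],
)

```text
clock: 4.85
eef_pos: [532.3, 257.1, 140.3]
eef_rot: [-3.141, 0.001, 1.569]
wrist_force: [7.9, 0.6, -17.5]
finger_gap: 13.5
finger_force: 50.0
```

Emit:
step_arm(
  series=[0, 0, 1.5, 0.1, 1, 0, 0, 0, 0.15, 1, 0, 0, 0, 0.15, 1, 0, 0, 0, 0.15, 1, 0, 0, 0, 0.15, 1, 0, 0, 0, 0.15, 1, 0, 0, 0, 0.15, 1, 0, 0, 0, 0.15, 1, 0, 0, 0, 0.06, 1, 0, 0, 0, 0, 1, 0, 0, 0, 0, 1],
)

```text
clock: 6.22
eef_pos: [532.7, 257.5, 142.0]
eef_rot: [3.141, 0.0, 2.779]
wrist_force: [11.2, 3.3, -19.3]
finger_gap: 13.8
finger_force: 50.0
```

Emit:
step_arm(
  series=[0, 0, -3, 0, 1, 0, 0, -3, 0, 1, 0, 0, -3, 0, 1, 0, 0, -2, 0, 1, 0, 0, 0, 0, 1, 0, 0, 0, 0, 1],
)

```text
clock: 6.98
eef_pos: [532.9, 257.5, 132.4]
eef_rot: [3.141, 0.001, 2.779]
wrist_force: [7.2, 1.0, -5.5]
finger_gap: 13.7
finger_force: 50.0
```

Emit:
step_arm(
  series=[0, 0, 0, 0, 0.5, 0, 0, 0, 0, 0.4, 0, 0, 0, 0, 0.3, 0, 0, 0, 0, 0.3, 0, 0, 30, 0, 0.3, 0, 0, 40, 0, 0.3, 0, 0, 0, 0, 0.3, 22, -31, 0, 0.087, 0.3, 22, -31, 0, 0.087, 0.3, 22, -32, 0, 0.087, 0.3, 0, 0, 0, 0, 0.3, 0, 0, 0, 0, 0.3],
)

```text
clock: 8.48
eef_pos: [597.9, 163.7, 201.7]
eef_rot: [-3.141, -0.001, 3.039]
wrist_force: [0.4, 0.2, 0.0]
finger_gap: 65.7
finger_force: 0.0
```

Run:
```python
from h import *
i,p,d=cam('wrist');cv2.imwrite('pics/w1.png',p);C=cloud(i,d);print(manip.read_state()['eef_pos'],manip.read_state()['eef_rot'])
ok=(d>0)&(C[...,2]>100)&(C[...,2]<142)&(C[...,0]>350)&(C[...,0]<700)
n,l,s,ce=cv2.connectedComponentsWithStats(ok.astype(np.uint8))
for k in range(1,n):
    if s[k,4]>300:
        q=C[l==k];print(s[k],q.mean(0).round(1),np.percentile(q[:,2],95).round(1),cv2.minAreaRect(q[:,:2].astype(np.float32)))
```

```text
[597.78576941 164.07495398 201.96410765] [-3.14151286e+00 -7.87719598e-04  3.03963169e+00]
[ 282    0   27   75 1694] [482.6 162.  118.6] 120.5 ((480.79071044921875, 161.7732696533203), (14.104395866394043, 44.99298858642578), 86.50190734863281)
[ 147   28   63  139 4611] [511.1  84.3 126.4] 131.5 ((513.0459594726562, 82.7911605834961), (16.542930603027344, 81.95641326904297), 89.76349639892578)
[ 422   42   69  117 4039] [530.4 255.4 130.2] 137.4 ((532.1439819335938, 257.85296630859375), (14.81221866607666, 69.6981201171875), 69.26741790771484)
[ 308  161   20   99 1923] [595.2 164.2 118.7] 120.4 ((597.6547241210938, 163.91253662109375), (13.689000129699707, 69.36905670166016), 84.07584381103516)
```

View pics/w1.png

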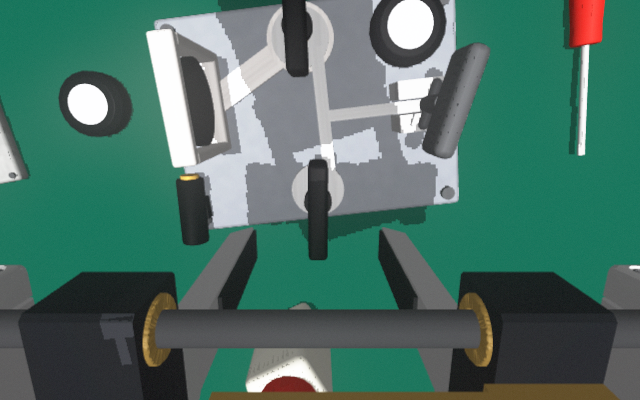

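The wrist view shows the pin raised and turned: its bar is at (455,100), top at 137.4 mm and 159°, so it is in the notch. Wing a is centred between the fingers at (317,208). I'll go down and grip it.

Emit:
step_arm(
  series=[0.7, -0.3, -30, 0, 0.3, 0, 0, -30, 0, 0.3, 0, 0, -20, 0, 0.3, 0, 0, -7.5, 0, 0.3, 0, 0, 0, 0, 1, 0, 0, 0, 0, 1, 0, 0, 0, 0, 1, 0, 0, 0, 0, 1, 0, 0, 0, 0, 1],
  squeeze=40,
)

```text
clock: 9.65
eef_pos: [599.1, 163.1, 115.1]
eef_rot: [3.142, 0.0, 3.04]
wrist_force: [0.4, 0.5, -0.3]
finger_gap: 19.3
finger_force: 0.0
```

Emit:
step_arm(
  series=[0, 0, 0, 0.12, 1, 0, 0, 0, 0.12, 1, 0, 0, 0, 0.12, 1, 0, 0, 0, 0.12, 1, 0, 0, 0, 0.12, 1, 0, 0, 0, 0.12, 1, 0, 0, 0, 0.12, 1, 0, 0, 0, 0.1, 1, 0, 0, 0, 0, 1, 0, 0, 0, 0, 1],
)

```text
clock: 10.9
eef_pos: [599.0, 163.9, 115.1]
eef_rot: [3.141, 0.001, -2.303]
wrist_force: [-0.3, 5.0, -0.5]
finger_gap: 13.8
finger_force: 39.8
```

```bash
cat > spot.py <<'E'
from h import *
o=[]
for n,(u0,u1,v0,v1) in dict(top=(340,415,190,262),scene=(237,322,205,270)).items():
    i,p,d=cam(n);q=p.astype(int);cv2.imwrite(f'pics/{n}_{manip.read_state()["clock"]:.1f}.png',p)
    r=np.clip(q[...,2]-np.maximum(q[...,1],q[...,0])-40,0,None)[v0:v1,u0:u1]
    v,u=np.nonzero(r);w=r[v,u]
    if len(u): o.append(atz(i,(u*w).sum()/w.sum()+u0,(v*w).sum()/w.sum()+v0,15)[:2]);print(n,len(u),o[-1].round(1))
s=np.mean(o,0);t=np.array([512.2,-197.5]);b=np.array([468.9,161.8])
f=lambda p:(np.hypot(*(p-b)),np.arctan2(*(p-b)[::-1]))
rs,rt=f(s),f(t);print(s.round(1),'err',(t-s).round(1),'da',(rt[1]-rs[1])/.125,'db',(rs[0]-rt[0])/50)
E
python3 spot.py
```

```text
top 14 [ 515.1 -238.7]
scene 15 [ 516.7 -238.3]
[ 515.9 -238.5] err [-3.7 41. ] da 0.024380054474216095 db 0.8223135554555813
```

Emit:
step_arm(
  series=[0, 0, 0, 0, 0.3, 0, 0, 0, 0, 0.3, 0, 0, 0, 0, 0.3, 0, 0, 40, 0, 0.3, 0, 0, 40, 0, 0.3, -32.5, 0, 0, -0.15, 0.3, -32.5, 0, 0, -0.15, 0.3, -32.5, -1, 0, -0.15, 0.3, -32.5, -1, 0, -0.15, 0.3, 0, 0, 0, -0.15, 0.3, 0, 0, 0, -0.04, 0.3, 0, 0, 0, 0, 0.3, 0, 0, 0, 0, 0.3],
)

```text
clock: 12.62
eef_pos: [469.1, 161.0, 194.9]
eef_rot: [-3.142, -0.0, -3.092]
wrist_force: [-0.2, -0.5, 0.7]
finger_gap: 65.9
finger_force: 0.0
```

Run:
```python
from h import *
i,p,d=cam('wrist');C=cloud(i,d);print(manip.read_state()['eef_pos'],manip.read_state()['eef_rot'])
ok=(d>0)&(C[...,2]>100)&(C[...,2]<142)&(C[...,0]>350)&(C[...,0]<700)
n,l,s,ce=cv2.connectedComponentsWithStats(ok.astype(np.uint8))
for k in range(1,n):
    if s[k,4]>300:
        q=C[l==k];print(s[k],q.mean(0).round(1),np.percentile(q[:,2],95).round(1),cv2.minAreaRect(q[:,:2].astype(np.float32)))
```

```text
[469.03893148 161.04585374 194.91533127] [-3.14154684e+00 -6.79770995e-05 -3.09259918e+00]
[ 309  161   21  101 2030] [465.1 162.3 118.8] 120.4 ((467.3002624511719, 162.35186767578125), (68.67486572265625, 13.863374710083008), 2.9551637172698975)
[ 188  220   36   61 1282] [490.1  85.4 124.6] 131.3 ((497.2481994628906, 85.67510986328125), (33.267066955566406, 16.372343063354492), 6.249815464019775)
[441 257  36  47 686] [507.6 261.  118.9] 132.0 ((507.495361328125, 261.9499816894531), (8.304353713989258, 24.752534866333008), 51.28877258300781)
[ 276  348   73   43 1737] [593.3 163.9 115.3] 120.1 ((597.2098999023438, 164.05552673339844), (69.81639862060547, 14.59644889831543), 47.391822814941406)
```

Emit:
step_arm(
  series=[-0.5, 0.8, -30, 0, 0.3, 0, 0, -30, 0, 0.3, 0, 0, -15, 0, 0.3, 0, 0, -5, 0, 0.3, 0, 0, 0, 0, 1, 0, 0, 0, 0, 1, 0, 0, 0, 0, 1, 0, 0, 0, 0, 1, 0, 0, 0, 0, 1, 0, 0, 0, 0, 1],
  squeeze=40,
)

```text
clock: 13.92
eef_pos: [468.5, 162.3, 115.0]
eef_rot: [3.141, 0.0, -3.093]
wrist_force: [-0.1, 2.8, 0.9]
finger_gap: 13.7
finger_force: 40.0
```

Emit:
step_arm(
  series=[0, 0, 0, 0.12, 1, 0, 0, 0, 0.12, 1, 0, 0, 0, 0.12, 1, 0, 0, 0, 0.12, 1, 0, 0, 0, 0.12, 1, 0, 0, 0, 0.12, 1, 0, 0, 0, 0.1, 1, 0, 0, 0, 0, 1, 0, 0, 0, 0, 1],
)

```text
clock: 15.05
eef_pos: [468.6, 162.0, 115.0]
eef_rot: [-3.141, 0.0, -2.276]
wrist_force: [0.8, 2.7, 0.3]
finger_gap: 14.1
finger_force: 40.0
```

```bash
python3 spot.py; ls pics
```

```text
top 12 [ 510.8 -198.7]
scene 17 [ 512.5 -198.1]
[ 511.7 -198.4] err [0.5 0.9] da 0.014283147240689686 db 0.016506178682327573
c0.png
c1.png
scene0.png
scene_11.0.png
scene_15.2.png
top0.png
top_10.9.png
top_15.1.png
w1.png
```

Emit:
step_arm(
  series=[0, 0, 0, 0, 0.3, 0, 0, 0, 0, 0.3, 0, 0, 0, 0, 0.3, 0, 0, 40, 0, 0.3, 0, 0, 40, 0, 0.3, 15.9, 23.9, 0, -0.15, 0.3, 15.9, 23.9, 0, -0.15, 0.3, 15.9, 23.9, 0, -0.15, 0.3, 15.9, 23.9, 0, -0.15, 0.3, 0, 0, 0, -0.15, 0.3, 0, 0, 0, -0.15, 0.3, 0, 0, 0, -0.15, 0.3, 0, 0, 0, -0.15, 0.3, 0, 0, 0, -0.03, 0.3, 0, 0, 0, 0, 0.3, 0, 0, 0, 0, 0.3],
)

```text
clock: 17.15
eef_pos: [532.1, 257.5, 194.9]
eef_rot: [-3.142, -0.0, 2.782]
wrist_force: [0.0, -1.2, 0.4]
finger_gap: 66.3
finger_force: 0.0
```

```bash
python3 spot.py; python3 -c "
import cv2;p=cv2.imread('pics/scene_15.2.png')[200:275,230:330]
cv2.imwrite('pics/c2.png',cv2.resize(p,None,fx=6,fy=6,interpolation=cv2.INTER_CUBIC))"
```

```text
top 12 [ 510.8 -198.7]
scene 17 [ 512.5 -198.1]
[ 511.7 -198.4] err [0.5 0.9] da 0.014044983547073286 db 0.016365335200636082
```

View pics/c2.png

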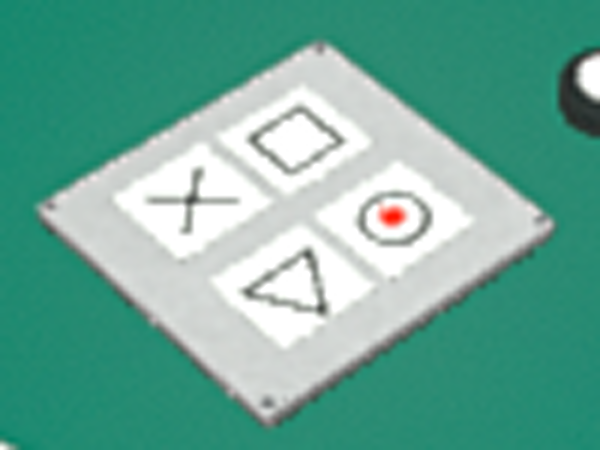

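The spot, at crop (391,216), is well inside the circle centred on (394,218). Next I'll grip the pin and bring it home.

Emit:
step_arm(
  series=[0.4, 0.2, -30, 0, 0.3, 0, 0, -20, 0, 0.3, 0, 0, -12.5, 0, 0.3, 0, 0, 0, 0, 0.3, 0, 0, 0, 0, 1, 0, 0, 0, 0, 1, 0, 0, 0, 0, 1, 0, 0, 0, 0, 1, 0, 0, 0, 0, 1, 0, 0, 0, 0, 1],
  squeeze=50,
)

```text
clock: 18.5
eef_pos: [532.5, 257.8, 132.5]
eef_rot: [3.141, 0.0, 2.78]
wrist_force: [0.3, 0.6, -0.4]
finger_gap: 13.6
finger_force: 50.0
```

Emit:
step_arm(
  series=[0, 0, 3, 0, 1, 0, 0, 3, 0, 1, 0, 0, 4, 0, 1, 0, 0, 1, 0, 1, 0, 0, 0, 0, 1, 0, 0, 0, 0, 1],
)

```text
clock: 19.25
eef_pos: [532.3, 257.8, 141.7]
eef_rot: [-3.141, -0.001, 2.78]
wrist_force: [6.6, 4.5, -17.4]
finger_gap: 13.7
finger_force: 50.0
```

Emit:
step_arm(
  series=[0, 0, 0, -0.1, 1, 0, 0, 0, -0.15, 1, 0, 0, 0, -0.15, 1, 0, 0, 0, -0.15, 1, 0, 0, 0, -0.15, 1, 0, 0, 0, -0.15, 1, 0, 0, 0, -0.15, 1, 0, 0, 0, -0.15, 1, 0, 0, 0, -0.06, 1, 0, 0, 0, 0, 1, 0, 0, 0, 0, 1],
)

```text
clock: 20.62
eef_pos: [532.4, 257.8, 141.7]
eef_rot: [-3.141, 0.0, 1.57]
wrist_force: [7.4, 4.3, -17.7]
finger_gap: 13.8
finger_force: 50.0
```

Emit:
step_arm(
  series=[0, 0, -4, 0, 1, 0, 0, -4, 0, 1, 0, 0, -4, 0, 1, 0, 0, -4, 0, 1, 0, 0, -4, 0, 1, 0, 0, -4, 0, 1, 0, 0, -3.5, 0, 1, 0, 0, 0, 0, 1, 0, 0, 0, 0, 1],
)

```text
clock: 21.75
eef_pos: [532.5, 257.9, 115.0]
eef_rot: [-3.141, -0.0, 1.57]
wrist_force: [5.0, 4.4, -11.9]
finger_gap: 13.9
finger_force: 50.0
```

Emit:
step_arm(
  series=[0, 0, -1, 0, 1, 0, 0, 0, 0, 1, 0, 0, 0, 0, 0.3, 0, 0, 0, 0, 0.3, 0, 0, 0, 0, 0.3, 0, 0, 0, 0, 0.3, 0, 0, 40, 0, 0.3, 0, 0, 50, 0, 0.3, -20, 0, 20, 0, 0.3, -40, 0, 0, 0, 0.3, 0, 0, 0, 0, 0.3, 0, 0, 0, 0, 0.3],
)

```text
clock: 23.25
eef_pos: [473.0, 257.7, 225.1]
eef_rot: [3.141, -0.0, 1.57]
wrist_force: [-1.2, 0.1, 0.3]
finger_gap: 66.0
finger_force: 0.0
```

```bash
python3 spot.py
python3 - <<'E'
from h import *
i,p,d=cam('wrist');cv2.imwrite('pics/w2.png',p);C=cloud(i,d)
ok=(d>0)&(C[...,2]>100)&(C[...,2]<142)&(C[...,0]>350)&(C[...,0]<700)
n,l,s,ce=cv2.connectedComponentsWithStats(ok.astype(np.uint8))
for k in range(1,n):
    if s[k,4]>200:
        q=C[l==k];print(s[k],q.mean(0).round(1),np.percentile(q[:,2],95).round(1),cv2.minAreaRect(q[:,:2].astype(np.float32)))
E
```

```text
top 12 [ 510.8 -198.7]
scene 17 [ 512.5 -198.1]
[ 511.7 -198.4] err [0.5 0.9] da 0.01441226822818642 db 0.016555069349825546
[ 381  155   26   77 1576] [530.7 266.4 116.3] 120.0 ((532.5303955078125, 263.80328369140625), (59.29902648925781, 14.698455810546875), 89.79374694824219)
[299 272  46  37 915] [479.3 180.5 114.4] 120.2 ((476.3106384277344, 172.82850646972656), (45.476898193359375, 14.070025444030762), 49.93772506713867)
[ 342  364   82   27 1294] [532.   92.8 112.6] 128.4 ((528.8760986328125, 90.68814849853516), (68.41485595703125, 15.242523193359375), 6.514185905456543)
```

View pics/w2.png

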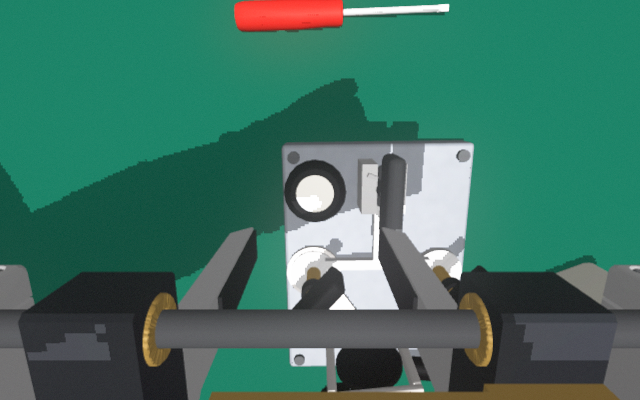

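The wrist view shows the pin bar at (393,193), back along the unit's y axis with its top at 120 mm, so it is fully home. The cap at (315,190) hasn't moved, and the spot is still in the circle.

```bash
python3 -c "
from cell import manip
print(manip.sign_off())"
```

```text
the job is handed in; nothing more can be done
None
```

The job is handed in at about 23 s: the red spot lies inside the round outline, about 1 mm from its centre, and the pin is fully home with the screws braked.

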